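# Hold the sprung service cover at the interlock index

## Robot

A 6-joint arm with a two-finger parallel gripper is mounted at the origin on the work surface. World frame = base frame: x ahead of the robot, y to its left, z up, the work surface at z = 0. Lengths are in m, angles in rad, forces in N, time in s.
With the tool pointing down it reaches from about 0.25 to 0.725 m from the base axis. Payload 9.7 kg.
Tool frame: the origin (TCP) lies midway between the tips of the shut fingers; the grasp point (between the pads) lies 19 mm behind it (bot.tcp_to_grasp is the distance from the TCP to the grasp point, in m); z points along the fingers, y is the line along which they close (so a half turn about z gives the same grasp; the last joint's range is limited). The gripper opens to 85 mm and grips with 20 to 120 N. Pads are 22 mm wide; open, the fingers measure 114 mm over their backs; the gripper's body (76 mm by 85 mm) begins 54 mm behind the grasp point. The pads swing forward as they close: fully open they stand 13 mm farther back than shut.
Start: joints at [1.267, 0.087, 0.176, 1.66, 0, 1.571], TCP at [0.165, 0.525, 0.231] pointing down, gripper open.
Joint ranges: [-3.13, 3.13], [-0.85, 1.81], [-1.15, 1.24], [-2.2, 2.28], [-1.44, 1.52], [-3.14, 3.14]. Speed limits (rad/s): [2.22, 2.22, 2.57, 3.14, 3.14, 3.14].

## Interface

Orientations are given as a rotation vector (axis times angle).
In Python, from cell import monitor, viewer, bot gives the robot as it stands. The module is installed in compiled form; this text tells all that it offers.
- The arm moves only by the tool step_arm, never from a script. Its argument "rows" is a list that holds one entry, the list of rows, each a list of 7 numbers: the shift along the tool's x, y, z in cm, then the turn, a rotation vector about the tool's x, y, z in degrees, then the finger opening in cm, from 0 to 8.54. A call has exactly 5 rows; each row is the pose to reach, as a shift and turn from the pose commanded when the call began, along the tool's axes at that moment; what a row does not reach only later rows make up. A row lasts 1/8 s, in which the tool goes at most 62.5 mm and 10.7 degrees, less where a joint would pass 70% of its speed; a pose out of reach is approached as far as the arm can. A call with a gripper value outside its range is refused whole. The fingers move at their own pace and stop on an object; "newtons" is the grip in N (left out, the last holds). Time passes only in rows, so rows that repeat a pose let the fingers close, or fill a call up. It gives the time, the measured TCP pose, the force, the opening and the grip force at its end, in the units of the state.
- monitor.read_state(): the state, without advancing time (a new reading comes with each control period).
- viewer.snapshot(name): name is "scene" or "top" or "wrist"; returns a dict with "img" (384x512x3 uint8, red, green, blue), "fx", "fy", "cx", "cy" (pixels), "world_from_camera" (4x4, takes a point from camera to world coordinates); the wrist camera has in their place "mount" (4x4, takes a point from camera to tool coordinates, whose origin is the TCP and whose axes are the flange's). Camera axes: x right, y down, z forward; pixel columns grow to the right and rows downward; lengths in m; the calibration is good to about 2 mm. A picture is of the moment at which its call begins: read the wrist's pose just before it. There is no depth.
- bot.finish_job(): hands the job in; it is judged then, once.
The state is a dict: "time": time; "q": joint angles; "dq": joint speeds; "joint_efforts": joint torques, N m; "ee_pos": TCP position; "tcp_rot": TCP orientation; "ft_force": force on the tool from outside, world axes, zero at the start; "ft_torque": the same for the moment, N m; "width": finger opening in m; "finger_force": force on a finger pad.
Only numpy, scipy, OpenCV 4.12 (cv2) and the standard library are available. Lean on these libraries where they do the work, as an engineer would, in place of code of your own. Each camera call takes 0.05 s, during which the arm holds its last target. There are 200 camera calls.

## Task

I want to check where this power supply's safety interlock trips. Take the black bow handle of its sprung top cover in a light grip and raise the cover smoothly until the pointer on its side is level with the index clamped on the quadrant, without running past it. Finish while still holding the cover there by its handle, and leave the index setting and the other things on the bench alone.

Things in the scene. Friction and masses are not known exactly. Their poses are not given: they have to be found in the camera images.
- psu: Power supply in a grey sheet-steel case, fixed: 240 deep (x) x 300 wide (y) x 110 mm high, cover on top. Origin at the centre of its underside, z up, front panel on its -x side. The cover's hinge axis runs along its y at x = +122, z = +113 mm. A slotted aluminium quadrant (arc bracket about the hinge, outer radius 146 mm) stands 10 mm outside its -y end wall, up to 125 mm above the cover
- cover (a joint): Angle (rad) of the spring-hinged cover: 0 shut and level, growing to 1.2 as its front edge (psu's -x side) rises. Grey sheet frame with clear window, 3 mm thick, 306 wide, 248 mm from hinge to front edge, 0.3 to 0.6 kg. Springs pull it shut with 0.72 N m at 0 plus 0.9 N m per rad; with its weight, 5 to 14 N upward at the handle hold it. Let go, it falls shut
- handle_bar (a point): Middle of the bar of the black bow handle standing on the cover near its front edge. Bar round, 10 mm thick, 98 long, parallel to the hinge; 207 mm in front of the hinge axis and (cover shut) 41.5 above it, 40 above the cover's face, 35 free below. Axes turn with the cover: y along the bar, z out of its face. Moulded plastic: squeeze at most about 35 N on each finger; 20 to 30 is enough
- pointer_tip (a point): Tip of the steel pointer that runs along the cover's -y end from the hinge towards the front; 117 mm from the hinge axis, turning with the cover. Its axes are the cover's (x along the cover away from the front edge, z out of its top face)
- index (a joint): Angle (rad) at which the index is clamped on the quadrant, counted like the cover's: the pointer is level with the index when joint cover equals this value. Somewhere from 0.33 to 0.66. To be left as set
- index_tip (a point): Tip of the index, pointing at the hinge: the inward point of the black interlock-switch block (28 x 16 x 10 mm, steel thumbscrew and white line on its outer face) clamped on the quadrant; 119 mm from the hinge axis. Its axes are those of the cover at the index angle: x towards the hinge, z across the index in the direction of opening
- multimeter: Bystander: grey and black multimeter lying on its back, 172 x 86 x 50 mm, origin under its centre
- screwdriver: Bystander: screwdriver lying on the bench, origin under its middle
- screw_tray: Bystander: grey plastic tray of screws, 120 x 90 x 30 mm, origin under its centre
- flux_bottle: Bystander: white bottle, 48 mm across, 110 mm high, origin under its centre

How it is judged:
By the outcome, as a careful person would: the job done as asked, in the order asked, and still so for the second after the job is handed in, while the arm keeps its last pose, push and grip.
It also fails if it takes over 35 s, if anything falls off the work surface, if the arm or the gripper's body presses on something with over 40 N, if the wrist force passes 120 N, or if a joint passes its speed limit or range.

## Working session

There is one attempt and no reset: what is moved stays moved. The work goes in short steps, Python scripts to look and compute and a tool call to move; the robot and the scene stay as the last step left them, time stands still between calls to the robot, and variables do not carry over. Pictures are saved under pics/ and viewed, at most 10 in all, crops included, and the job is handed in when it is done.

Besides the shell and the picture viewer there is one more tool, called after "Call:" as name(argument=value, ...), one argument or row to a line, values as JSON. step_arm: Moves the arm, as the interface text tells. Its arguments: {"type":"object","properties":{"rows":{"type":"array"},"newtons":{"type":"number"}},"required":["rows"]}

```bash
mkdir -p pics; python3 - <<'E'
from cell import monitor, viewer, bot
import cv2,numpy as np,pickle
s=monitor.read_state();print(s['time'],s['ee_pos'],s['tcp_rot'],s['width'],bot.tcp_to_grasp)
d={}
for n in("scene","top","wrist"):
    v=viewer.snapshot(n);d[n]=v
    print(n,v['fx'],v['fy'],v['cx'],v['cy']);print(np.round(v.get('world_from_camera',v.get('mount')),4))
pickle.dump((s,d),open('d0.pkl','wb'))
for n in("scene","top"):
    cv2.imwrite(f'pics/{n}0.png',cv2.resize(d[n]['img'][:,:,::-1],(800,600),interpolation=cv2.INTER_CUBIC))
E
```

```text
0.0 [0.16448386 0.52459688 0.23058513] [-4.75364797e-01 -3.10525086e+00  2.03178560e-03] 0.0855716245088277 0.0187
scene 450.88386234402077 450.88386234402077 256.42475310691185 192.13442834953995
[[ 3.3690e-01  6.8330e-01 -6.4770e-01  1.6036e+00]
 [ 9.4150e-01 -2.4490e-01  2.3130e-01 -3.5690e-01]
 [-6.0000e-04 -6.8780e-01 -7.2590e-01  1.3212e+00]
 [ 0.0000e+00  0.0000e+00  0.0000e+00  1.0000e+00]]
top 483.96479898553855 483.96479898553855 252.78134046283233 190.02144188818718
[[-0.0033 -0.9921  0.1256  0.352 ]
 [-0.9997  0.0062  0.0229  0.0202]
 [-0.0235 -0.1255 -0.9918  1.594 ]
 [ 0.      0.      0.      1.    ]]
wrist 310.7407956185867 310.7407956185867 258.79393365170654 187.84855549393168
[[ 9.000e-04 -9.494e-01 -3.142e-01  7.940e-02]
 [ 1.000e+00  7.000e-04  6.000e-04 -6.000e-04]
 [-3.000e-04 -3.142e-01  9.494e-01 -1.425e-01]
 [ 0.000e+00  0.000e+00  0.000e+00  1.000e+00]]
```

View pics/scene0.png

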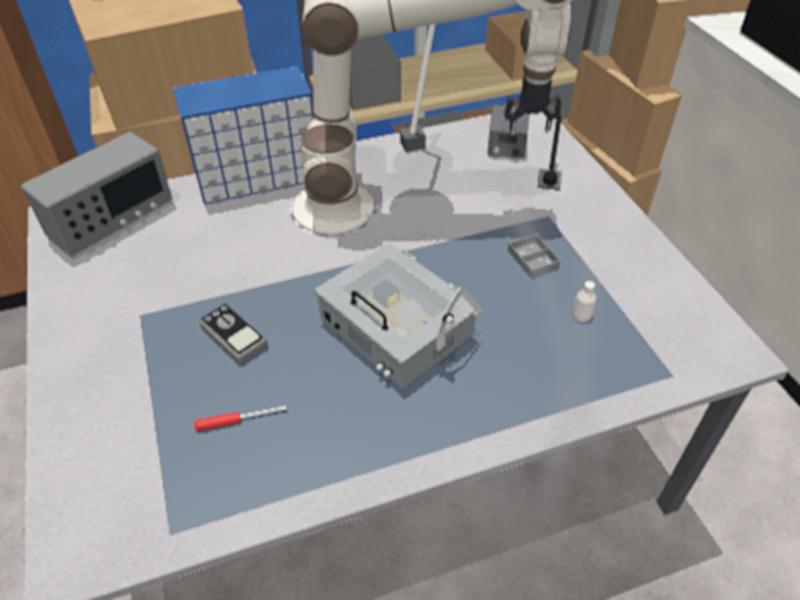

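View pics/top0.png

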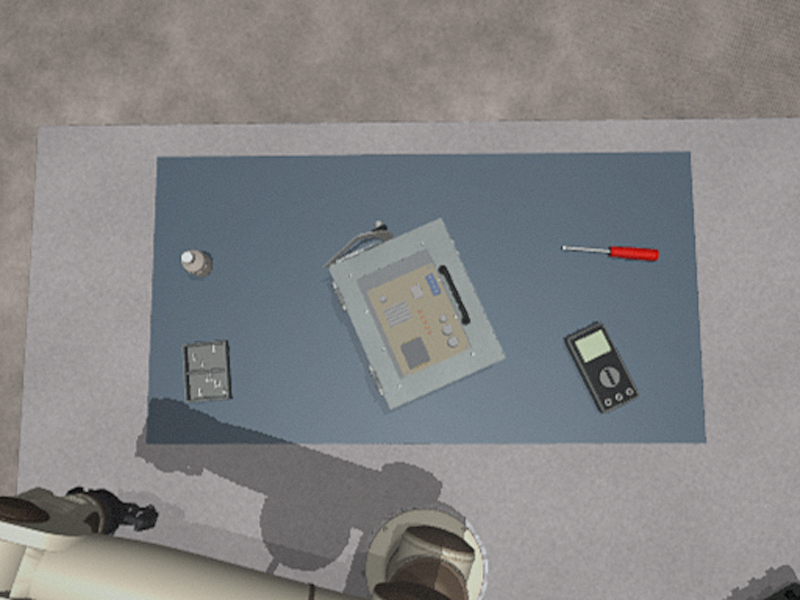

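The PSU is mid-mat with its front towards image right, i.e. world -y. In the 800-px top view the cover corners are about (442,219), (506,356), (390,409) and (330,265), and the bar runs from (442,268) to (467,322). The quadrant is on the +x side, at (360,240).

```bash
cat > h.py <<'E'
import numpy as np, cv2, pickle
from scipy.optimize import least_squares
from scipy.spatial.transform import Rotation as R
def T(p,rv):
    M=np.eye(4);M[:3,:3]=R.from_rotvec(rv).as_matrix();M[:3,3]=p;return M
def cam(v,s=None):
    W=v['world_from_camera'] if 'world_from_camera' in v else T(s['ee_pos'],s['tcp_rot'])@v['mount']
    return np.linalg.inv(W),v
def proj(c,P):
    W,v=c;p=np.atleast_2d(P)@W[:3,:3].T+W[:3,3]
    return np.c_[v['fx']*p[:,0]/p[:,2]+v['cx'],v['fy']*p[:,1]/p[:,2]+v['cy']]
def psu(q,P):  # q=x,y,yaw
    return np.atleast_2d(P)@R.from_euler('z',q[2]).as_matrix().T+[q[0],q[1],0]
def arm(th,r,h,y): # point on cover at angle th (r before hinge, h above)
    return [.122-r*np.cos(th)+h*np.sin(th), y, .113+r*np.sin(th)+h*np.cos(th)]
E
python3 - <<'E'
from h import *
s,d=pickle.load(open('d0.pkl','rb'));k=.64
P=[arm(0,.248,.0015,-.153),arm(0,.248,.0015,.153),arm(0,.207,.0415,-.049),arm(0,.207,.0415,.049),arm(0,0,0.0015,.153)]
top=np.array([[442,219],[506,356],[442,268],[467,322],[390,409]])*k
sc=np.array([[403,359],[318,290],[386,324],[354,295]])*k
ct,cs=cam(d['top']),cam(d['scene'])
f=lambda q:np.r_[(proj(ct,psu(q,P))-top).ravel(),(proj(cs,psu(q,P[:4]))-sc).ravel()]
r=least_squares(f,[.4,0,2.],loss='soft_l1');q=r.x;print(q,np.degrees(q[2]));print(np.round(f(q).reshape(-1,2),1))
print('bar',psu(q,arm(0,.207,.0415,0)),'open .66',psu(q,arm(.66,.207,.0415,0)), 'xax',np.cos(q[2]),np.sin(q[2]))
for t in(.33,.5,.66):print(t,psu(q,arm(t,.119,0,-.165)),proj(cs,psu(q,arm(t,.119,0,-.165)))/k)
E
```

```text
[0.5091096  0.01856048 2.00226309] 114.72122475279625
[[-2.6 -1.6]
 [-0.5 -0.2]
 [ 0.3  0.2]
 [-1.6 -5. ]
 [-0.2  0.5]
 [-0.7  1.6]
 [-3.7 -0.2]
 [-2.3 -6.3]
 [-0.5 -2.1]]
bar [[ 0.54465691 -0.05864955  0.1545    ]] open .66 [[0.51583601 0.00395049 0.27269987]] xax -0.4182035945440836 0.9083533197552633
0.33 [[0.65504802 0.09612164 0.15156112]] [[449.02777084 320.60645418]]
0.5 [[0.65164104 0.10352173 0.17005164]] [[451.94794763 313.11121313]]
0.66 [[0.647282   0.11298972 0.18596091]] [[455.53903001 305.79450229]]
```

```bash
cat >> h.py <<'E'
def toolR(q,tilt=0,open_=0): # tool x=psu+y, y=psu x, z down; tilt leans z to psu -y ; open_ turns with the cover
    B=np.array([[0,1,0],[1,0,0],[0,0,-1.]]).T
    M=R.from_euler('y',open_)*R.from_euler('x',-tilt)*R.from_matrix(B)
    return R.from_euler('z',q[2])*M
def delta(s,pos,rot):
    R0=R.from_rotvec(s['tcp_rot']);return np.round(R0.inv().apply(pos-s['ee_pos'])*100,2),np.round(np.degrees((R0.inv()*rot).as_rotvec()),2)
E
python3 - <<'E'
from h import *
from cell import monitor
s=monitor.read_state();_,d=pickle.load(open('d0.pkl','rb'))
q=[.509,.0186,2.0023]
r=toolR(q,np.radians(30));M=d['wrist']['mount']
print('tool axes',r.as_matrix())
c=psu(q,[0.01,.06,.38])[0]
pos=c-r.apply(M[:3,3]);print(pos,delta(s,pos,r))
W=np.eye(4);W[:3,:3]=r.as_matrix();W[:3,3]=pos
d['wrist']['world_from_camera']=W@M
cc=cam(d['wrist'])
for P in([arm(.33,.119,0,-.165),arm(.66,.119,0,-.165),[.122,-.165,.113],[.122,.15,.113]]):print(proj(cc,psu(q,P)))
E
```

```text
tool axes [[-7.86643684e-01 -4.18237118e-01  4.54168942e-01]
 [-3.62203969e-01  9.08337885e-01  2.09118559e-01]
 [-5.00000000e-01  1.38777878e-17 -8.66025404e-01]]
[0.57725925 0.06172138 0.29626131] (array([-53.24, -31.83,  -6.52]), array([-11.08, -28.64, -41.13]))
[[258.0675044  167.50233329]]
[[277.42974678 192.81957601]]
[[359.33147013 143.20063914]]
[[ 574.28930719 -541.41500168]]
```

Call:
step_arm(
  rows=[
    [[-5,-3,-2,0,0,-4,8.5],[-10.5,-6.2,-4,0,0,-8,8.5],[-16,-9.5,-6,0,0,-12,8.5],[-21.5,-12.8,-8,0,0,-16,8.5],[-27,-16,-9,0,0,-20,8.5]],
  ],
)

```text
time: 0.78
ee_pos: [0.3651, 0.301, 0.3194]
tcp_rot: [-0.075, 3.14, 0.001]
ft_force: [1.2, 1.5, -0.4]
width: 0.0849
finger_force: 0.0
```

```bash
cat > go.py <<'E'
from h import *
from cell import monitor
import sys
s=monitor.read_state()
q=[.509,.0186,2.0023];r=toolR(q,np.radians(30))
print(s['time'],s['ee_pos'],s['q'],delta(s,np.array([.577,.062,.296]),r))
E
python3 go.py
```

```text
0.775 [0.36510296 0.30104299 0.31937633] [ 6.89501032e-01 -4.53554723e-02  2.16165138e-01  1.83131406e+00
  4.46094835e-05  6.41546028e-01] (array([-20.02, -24.89,   2.34]), array([ -5.73, -29.58, -21.48]))
```

Call:
step_arm(
  rows=[
    [[-3.8,-4.7,0.4,-1.2,-6,-4.3,8.5],[-7.6,-9.4,0.8,-2.4,-12,-8.6,8.5],[-11.4,-14.1,1.2,-3.6,-18,-12.9,8.5],[-15.2,-18.8,1.6,-4.8,-24,-17.2,8.5],[-19,-23.5,2,-5.7,-29.5,-21.5,8.5]],
  ],
)

```text
time: 1.4
ee_pos: [0.5653, 0.0747, 0.299]
tcp_rot: [-0.563, 2.562, 0.148]
ft_force: [0.9, 1.7, 0.5]
width: 0.0853
finger_force: 0.0
```

```bash
python3 - <<'E'
from h import *
from cell import monitor,viewer
viewer.snapshot("wrist");s=monitor.read_state();v=viewer.snapshot("wrist");print(s['ee_pos'],s['dq'].round(3) if hasattr(s['dq'],'round') else s['dq'])
pickle.dump((s,v),open('w1.pkl','wb'))
cv2.imwrite('pics/w1.png',cv2.resize(v['img'][:,:,::-1],(800,600),interpolation=cv2.INTER_CUBIC))
E
```

```text
[0.567819  0.0689609 0.2967381] [ 0.122  0.023  0.034  0.15  -0.123  0.283]
```

View pics/w1.png

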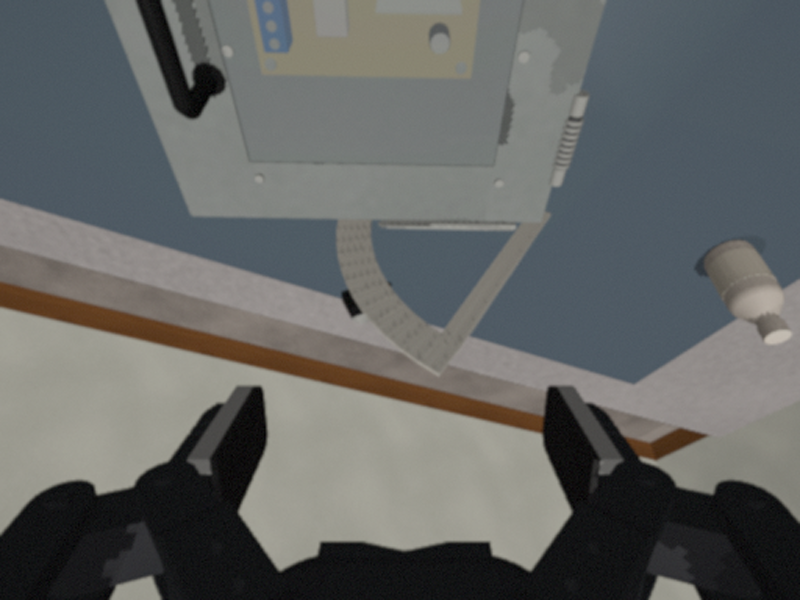

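The wrist view shows the cover's -y end. The pointer runs along the cover edge with its tip near (380,225). The arc is below it, with the black index block behind: outer end (352,303), inner tip about (389,287). I'll zoom in.

```bash
python3 - <<'E'
from h import *
s,v=pickle.load(open('w1.pkl','rb'))
c=v['img'][120:245,195:360,::-1]
cv2.imwrite('pics/w1c.png',cv2.resize(c,None,fx=4.8,fy=4.8,interpolation=cv2.INTER_CUBIC))
E
```

```text
(no output)
```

View pics/w1c.png

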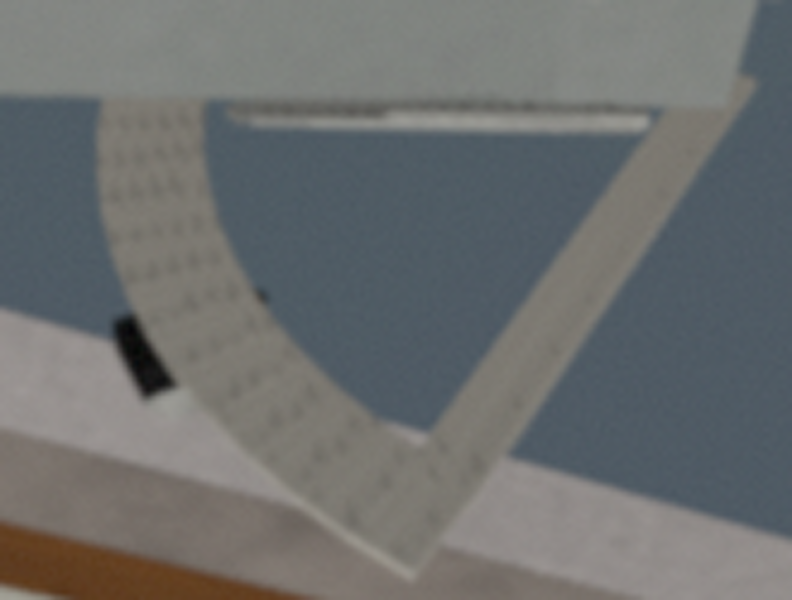

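```bash
cat > fit.py <<'E'
from h import *
s0,d=pickle.load(open('d0.pkl','rb'));s,v=pickle.load(open('w1.pkl','rb'));k=.64
cw,ct,cs=cam(v,s),cam(d['top']),cam(d['scene'])
cov=[arm(0,.248,.0015,-.153),arm(0,.248,.0015,.153),arm(0,0,.0015,.153)]
top=np.array([[442,219],[506,356],[390,409]])*k
# wrist: front corner, hinge-end corner, handle -y bar end, screws skipped
wf=np.array([[192,216]])*k
def f(p):
    q=p[:3];th,yi,yp,bx,by=p[3:8]
    sh=np.array([bx,by])  # wrist camera bias in px
    e=[(proj(ct,psu(q,cov))-top).ravel(),3*(proj(cw,psu(q,arm(0,.248,.0015,-.153)))+sh-wf).ravel(),
       3*(proj(cw,psu(q,arm(0,.117,0,yp)))+sh-[243.3,144]).ravel(),
       3*(proj(cw,psu(q,arm(th,.119,0,yi)))+sh-[249.6,181.5]).ravel(),
       1*(proj(cw,psu(q,arm(th,.147,0,yi)))+sh-[222.1,195.4]).ravel(),
       [(yi+.170)/.004,(yp+.165)/.01,bx/2,by/2]]
    return np.concatenate(e)
r=least_squares(f,[.509,.0186,2.0023,.5,-.168,-.16,0,0])
J=np.linalg.inv(r.jac.T@r.jac)
print(r.x.round(4),np.sqrt(np.diag(J)).round(4));print(f(r.x).round(1))
q=r.x[:3]
print('hinge corner',proj(cw,psu(q,arm(0,0,.0015,-.153))),'bar end -y',proj(cw,psu(q,arm(0,.207,.0415,-.049)))/k)
E
python3 fit.py
```

```text
[ 0.5096  0.0154  1.9928  0.4246 -0.1698 -0.1606  0.9129  0.9257] [1.3000e-03 1.4000e-03 7.0000e-03 9.9000e-03 1.8000e-03 1.1000e-03
 1.4992e+00 8.8490e-01]
[-1.  -1.6  0.3  0.2  0.2  0.2 -0.5 -0.  -0.6  0.   0.3  1.6  1.9 -5.2
  0.1  0.4  0.5  0.5]
hinge corner [[348.97412952 139.81827275]] bar end -y [[181.45610225  99.87068155]]
```

```bash
cat > go.py <<'E'
from h import *
from cell import monitor
import sys
q=[.5096,.0154,1.9928]; TILT=np.radians(22)
def tgt(th,back,q=q,tilt=TILT):
    r=toolR(q,tilt,th); bar=psu(q,arm(th,.207,.0415,0))[0]
    return bar+r.apply([0,0,.0187-back]),r
if __name__=='__main__':
    s=monitor.read_state();print(s['time'],s['ee_pos'],s['ft_force'],s['width'],s['finger_force'])
    for a in sys.argv[1:]:
        th,b=map(float,a.split(','));p,r=tgt(th,b);print(a,p.round(4),*delta(s,p,r))
E
python3 go.py 0,.06
```

```text
1.5 [0.56570077 0.07099011 0.29651568] [-0.75052002  1.5050487  -0.82076742] 0.08485534996429608 0.0
0,.06 [ 0.5303 -0.0685  0.1928] [ 12.95 -11.23   4.54] [-0.04  7.89  0.16]
```

Call:
step_arm(
  rows=[
    [[3.5,-3,1,0,2,0,8.5],[7,-6,2.2,0,4,0,8.5],[10.5,-9,3.5,0,6,0,8.5],[13,-11.2,4.5,0,7.9,0.2,8.5],[13,-11.2,4.5,0,7.9,0.2,8.5]],
  ],
)

```text
time: 2.12
ee_pos: [0.5282, -0.0639, 0.1928]
tcp_rot: [-0.581, 2.707, 0.116]
ft_force: [-0.0, -0.1, 0.4]
width: 0.085
finger_force: 0.0
```

```bash
python3 go.py 0,.06 0,0; python3 - <<'E'
from go import *
from cell import viewer
s=monitor.read_state();v=viewer.snapshot("wrist");pickle.dump((s,v),open('w2.pkl','wb'))
c=cam(v,s)
for y in(-.049,0,.049):print(proj(c,psu(q,arm(0,.207,.0415,y)))/.64)
print(proj(c,psu(q,arm(0,.248,.0015,-.153)))/.64,proj(c,psu(q,arm(0,.248,.0015,.153)))/.64)
cv2.imwrite('pics/w2.png',cv2.resize(v['img'][:,:,::-1],(800,600),interpolation=cv2.INTER_CUBIC))
E
```

```text
2.125 [ 0.52822436 -0.06387889  0.19284676] [-0.00106317 -0.10950665  0.40879136] 0.08499913819300986 0.0
0,.06 [ 0.5303 -0.0685  0.1928] [ 0.  -0.5  0. ] [ 0.21 -0.22  0.03]
0,0 [ 0.5508 -0.0593  0.1372] [-0.02 -0.53  6.  ] [ 0.21 -0.22  0.03]
[[395.56906429 411.11695894]]
[[394.49448396 338.5435145 ]]
[[393.01639074 238.7182028 ]]
[[337.00571014 455.74127096]] [[ 239.07439352 -165.28399935]]
```

View pics/w2.png

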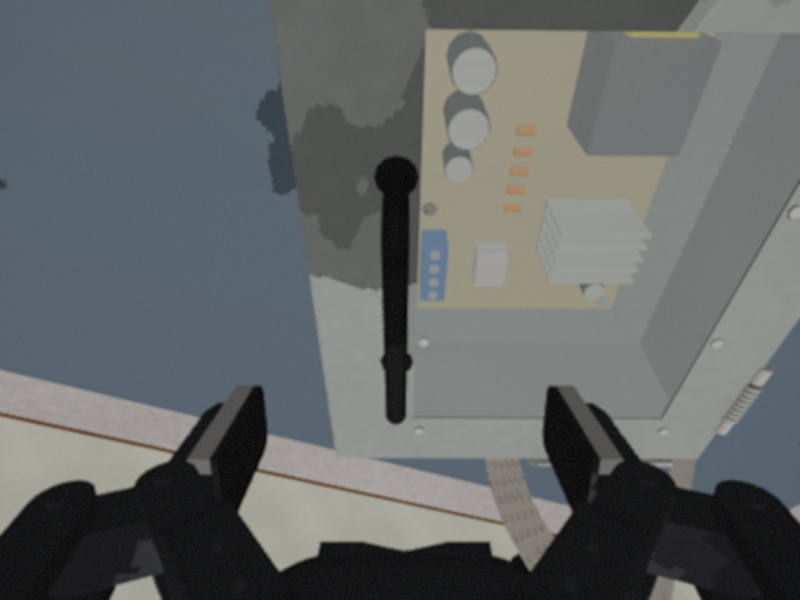

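The bar is centred between the fingers, at column about 396 against 394 predicted. Its -y end is at row 418 against 411 predicted. The fit holds.

```bash
python3 go.py 0,.06 0,0
```

```text
2.175 [ 0.528878   -0.06312117  0.19429227] [-0.01565168  0.24226199  0.08511   ] 0.08517084939233777 0.0
0,.06 [ 0.5303 -0.0685  0.1928] [ 0.14 -0.55  0.1 ] [ 0.17 -0.09  0.1 ]
0,0 [ 0.5508 -0.0593  0.1372] [ 0.13 -0.57  6.1 ] [ 0.17 -0.09  0.1 ]
```

Call:
step_arm(
  rows=[
    [[0.1,-0.5,0.5,0,0,0,8.5],[0.1,-0.5,2.2,0,0,0,8.5],[0.1,-0.5,4,0,0,0,8.5],[0.1,-0.5,5.6,0,0,0,8.5],[0.1,-0.5,6.1,0,0,0,8.5]],
  ],
)

```text
time: 2.8
ee_pos: [0.5507, -0.0579, 0.1359]
tcp_rot: [-0.585, 2.704, 0.116]
ft_force: [0.2, 0.1, -0.7]
width: 0.085
finger_force: 0.0
```

Call:
step_arm(
  rows=[
    [[0,0,0,0,0,0,8.5],[0,0,0,0,0,0,8.5],[0,0,0,0,0,0,8.5],[0,0,0,0,0,0,5],[0,0,0,0,0,0,4]],
  ],
  newtons=25,
)

```text
time: 3.42
ee_pos: [0.5511, -0.0586, 0.1381]
tcp_rot: [-0.584, 2.702, 0.115]
ft_force: [-0.3, -0.2, 0.2]
width: 0.0516
finger_force: 0.0
```

```bash
python3 go.py 0,0;python3 - <<'E'
from go import *
from cell import viewer
s=monitor.read_state();v=viewer.snapshot("wrist")
c=cam(v,s)
for y in(-.049,0,.049):print(proj(c,psu(q,arm(0,.207,.0415,y)))/.64)
cv2.imwrite('pics/w3.png',cv2.resize(v['img'][:,:,::-1],(800,600),interpolation=cv2.INTER_CUBIC))
E
```

```text
3.425 [ 0.55105818 -0.05860149  0.13806183] [-0.26949872 -0.22605808  0.22035314] 0.0515694237947337 0.0
0,0 [ 0.5508 -0.0593  0.1372] [ 0.08 -0.05  0.06] [ 0.13 -0.02  0.19]
[[405.634953   498.26349718]]
[[406.70580977 416.71588878]]
[[408.38661817 288.71940112]]
```

View pics/w3.png

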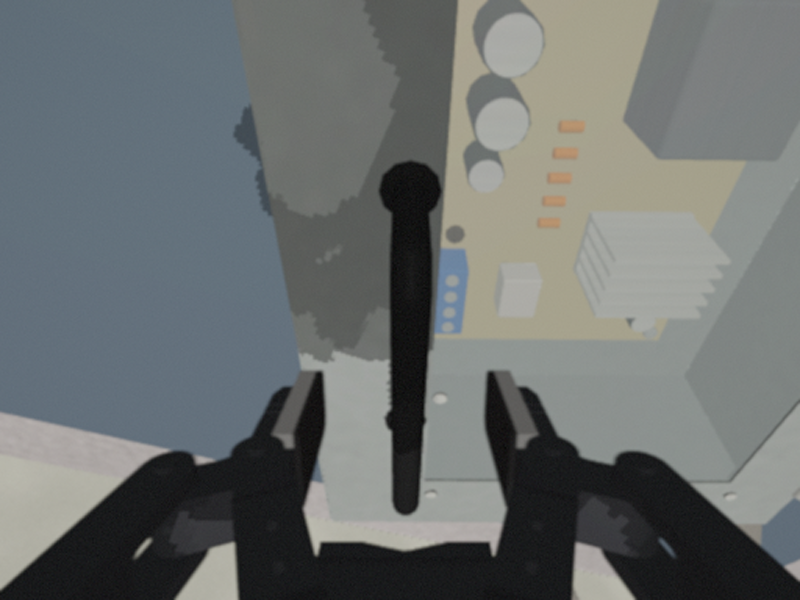

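The bar at column about 408 sits midway between the pads, which are at 325 and 487. I'll close at 25 N.

Call:
step_arm(
  rows=[
    [[0,0,0,0,0,0,2.5],[0,0,0,0,0,0,1.6],[0,0,0,0,0,0,0.6],[0,0,0,0,0,0,0.4],[0,0,0,0,0,0,0.4]],
  ],
  newtons=25,
)

```text
time: 4.1
ee_pos: [0.5508, -0.058, 0.1378]
tcp_rot: [-0.585, 2.703, 0.116]
ft_force: [-2.9, 4.7, 2.4]
width: 0.0088
finger_force: 24.6
```

Call:
step_arm(
  rows=[
    [[0,0,0,0,0,0,0.4],[0,0,0,0,0,0,0.4],[0,0,0,0,0,0,0.4],[0,0,0,0,0,0,0.4],[0,0,0,0,0,0,0.4]],
  ],
)

```text
time: 4.72
ee_pos: [0.5508, -0.058, 0.1378]
tcp_rot: [-0.585, 2.703, 0.116]
ft_force: [-2.9, 5.3, 1.2]
width: 0.0091
finger_force: 24.6
```

```bash
cat > arc.py <<'E'
from go import *
# rows relative to the present measured pose: follow the hinge arc
s=monitor.read_state();R0=R.from_rotvec(s['tcp_rot']);h=psu(q,[.122,0,.113])[0]
ax=R.from_euler('z',q[2]).apply([0,1,0])
for a in map(float,sys.argv[1:]):
    Q=R.from_rotvec(ax*a);p=h+Q.apply(s['ee_pos']-h)
    print(a,*delta(s,p,Q*R0))
# cover angle from grasp point
g=s['ee_pos']-R0.apply([0,0,.0187]);l=R.from_euler('z',-q[2]).apply(g-h)
print('t',s['time'],'F',s['ft_force'].round(1),'w',s['width'],'ff',s['finger_force'],'angle',np.arctan2(l[2],-l[0])-np.arctan2(.0415,.207),'r',np.hypot(l[0],l[2]),np.hypot(.207,.0415))
E
python3 arc.py .05 .1 .15 .2 .25 .3
```

```text
0.05 [-0.38  0.15 -0.95] [ 2.66  0.01 -1.07]
0.1 [-0.76  0.35 -1.89] [ 5.31  0.03 -2.14]
0.15 [-1.14  0.61 -2.82] [ 7.97  0.04 -3.21]
0.2 [-1.51  0.91 -3.74] [10.63  0.05 -4.29]
0.25 [-1.88  1.26 -4.65] [13.28  0.07 -5.36]
0.3 [-2.24  1.66 -5.53] [15.94  0.08 -6.43]
t 4.725 F [-2.9  5.3  1.2] w 0.0090572831994248 ff 24.595786035060883 angle 0.004059461418541244 r 0.2101392209256298 0.21111904224868017
```

Call:
step_arm(
  rows=[
    [[-0.1,0.05,-0.3,0.8,0,-0.3,0.4],[-0.3,0.12,-0.8,2.2,0,-0.9,0.4],[-0.57,0.25,-1.42,4,0,-1.6,0.4],[-0.85,0.42,-2.1,6,0,-2.4,0.4],[-1.14,0.61,-2.82,8,0,-3.2,0.4]],
  ],
)

```text
time: 5.35
ee_pos: [0.5484, -0.0527, 0.1678]
tcp_rot: [-0.617, 2.665, -0.09]
ft_force: [4.0, 4.2, -7.0]
width: 0.0092
finger_force: 24.4
```

```bash
python3 arc.py .05 .1 .15
```

```text
0.05 [-0.38  0.15 -0.95] [ 2.66  0.01 -1.07]
0.1 [-0.77  0.34 -1.9 ] [ 5.31  0.02 -2.14]
0.15 [-1.14  0.59 -2.83] [ 7.97  0.03 -3.21]
t 5.35 F [ 4.   4.2 -7. ] w 0.00918999632168734 ff 24.357743561267853 angle 0.15141878045800808 r 0.21016210604759428 0.21111904224868017
```

Call:
step_arm(
  rows=[
    [[-0.26,0.1,-0.65,1.8,0,-0.7,0.4],[-0.53,0.22,-1.3,3.6,0,-1.45,0.4],[-0.8,0.36,-1.98,5.5,0,-2.2,0.4],[-1.05,0.52,-2.6,7.3,0,-2.95,0.4],[-1.22,0.65,-3.02,8.5,0,-3.4,0.4]],
  ],
)

```text
time: 5.98
ee_pos: [0.5438, -0.0424, 0.1992]
tcp_rot: [-0.647, 2.61, -0.301]
ft_force: [6.5, 1.8, -7.3]
width: 0.0087
finger_force: 24.4
```

Call:
step_arm(
  rows=[
    [[0,0,0,0,0,0,0.4],[0,0,0,0,0,0,0.4],[0,0,0,0,0,0,0.4],[0,0,0,0,0,0,0.4],[0,0,0,0,0,0,0.4]],
  ],
)

```text
time: 6.6
ee_pos: [0.5439, -0.0425, 0.1989]
tcp_rot: [-0.647, 2.611, -0.299]
ft_force: [5.8, 2.8, -7.3]
width: 0.0089
finger_force: 24.6
```

```bash
python3 arc.py .05 .1; python3 - <<'E'
from go import *
from cell import viewer
s=monitor.read_state();v=viewer.snapshot("wrist");u=viewer.snapshot("scene")
pickle.dump((s,v,u),open('w4.pkl','wb'))
c=cam(v,s)
for th in(.33,.425,.5):print(proj(c,psu(q,arm(th,.119,0,-.17))))
print(proj(c,psu(q,arm(.32,.117,0,-.16))),proj(cam(u),psu(q,arm(.42,.119,0,-.17))))
a=cv2.resize(v['img'][:,:,::-1],(512,384))
b=cv2.resize(u['img'][180:230,255:315,::-1],(288,240),interpolation=cv2.INTER_CUBIC)
o=np.zeros((600,800,3),np.uint8);o[:384,:512]=a;o[:240,512:]=b
z=v['img'][210:384,300:512,::-1];z=cv2.resize(z,None,fx=1.24,fy=1.24);o[384:600,:263]=z[:216]
cv2.imwrite('pics/w4.png',o)
E
```

```text
0.05 [-0.39  0.15 -0.95] [ 2.66  0.01 -1.07]
0.1 [-0.77  0.35 -1.9 ] [ 5.31  0.02 -2.15]
t 6.6 F [ 5.8  2.8 -7.3] w 0.008921737741240745 ff 24.55609828233719 angle 0.31078550524604687 r 0.2102349971686276 0.21111904224868017
[[355.21751944 343.72732759]]
[[359.12286347 356.91905823]]
[[363.23642853 367.8304886 ]]
[[359.42106156 337.41368645]] [[288.26938352 204.03528808]]
```

View pics/w4.png

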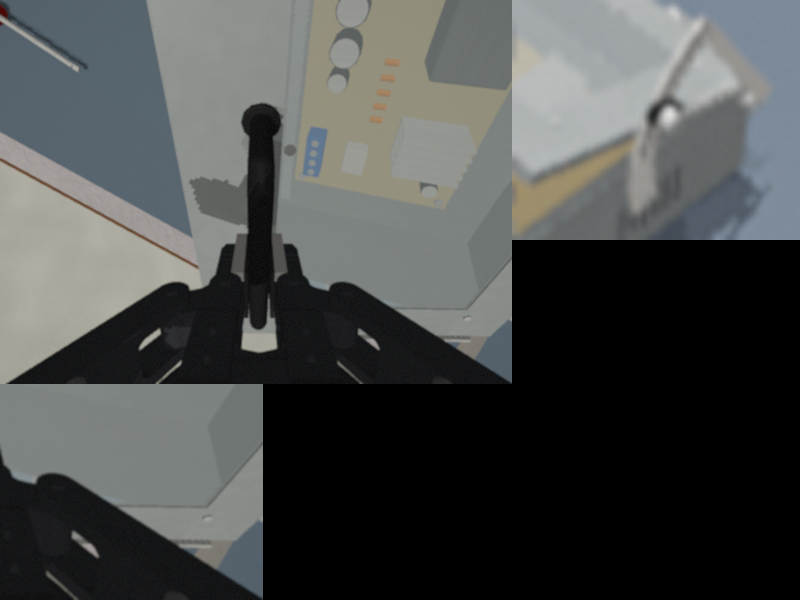

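```bash
python3 - <<'E'
from go import *
s,v,u=pickle.load(open('w4.pkl','rb'))
th=.37
for t in(22,34,38,42,46):
    p,r=tgt(th,0,tilt=np.radians(t))
    S=dict(ee_pos=p,tcp_rot=r.as_rotvec());c=cam(v,S)
    print(t,*[proj(c,psu(q,x))[0].round() for x in(arm(.33,.119,0,-.17),arm(.43,.119,0,-.17),arm(.53,.119,0,-.17),arm(th,.117,0,-.16),arm(th,0,0,-.16),arm(th,.248,.0015,-.153))],'cam',(T(p,S['tcp_rot'])@v['mount'])[:3,3].round(3))
# target for raise by .06 with tilt change, relative to present measured grasp
s=monitor.read_state();R0=R.from_rotvec(s['tcp_rot']);g=s['ee_pos']-R0.apply([0,0,.0187]);h=psu(q,[.122,0,.113])[0];ax=R.from_euler('z',q[2]).apply([0,1,0])
Q=R.from_rotvec(ax*.055)
for dt in(5,10,15,20):
    Rn=Q*R0*R.from_euler('y',dt*-1,degrees=True);gp=h+Q.apply(g-h)
    print(dt,*delta(s,gp+Rn.apply([0,0,.0187]),Rn),Rn.apply([0,0,1]))
    Rn=R0*R.from_euler('y',-dt,degrees=True);print('  pure',*delta(s,g+Rn.apply([0,0,.0187]),Rn))
E
```

```text
22 [355. 336.] [358. 349.] [363. 364.] [361. 336.] [492. 336.] [213. 334.] cam [ 0.41  -0.058  0.306]
34 [350. 295.] [352. 307.] [356. 320.] [355. 296.] [478. 296.] [216. 295.] cam [ 0.401 -0.073  0.28 ]
38 [348. 281.] [350. 294.] [354. 306.] [354. 283.] [475. 283.] [216. 283.] cam [ 0.399 -0.078  0.271]
42 [347. 269.] [349. 281.] [352. 293.] [352. 271.] [473. 271.] [217. 270.] cam [ 0.398 -0.082  0.262]
46 [347. 256.] [348. 268.] [351. 280.] [352. 259.] [471. 259.] [217. 259.] cam [ 0.397 -0.087  0.253]
5 [-0.59  0.17 -1.05] [ 2.87 -4.99 -1.31] [ 0.54362997 -0.10216672 -0.83308368]
  pure [-0.16  0.   -0.01] [ 0. -5.  0.]
10 [-0.75  0.17 -1.07] [ 2.81 -9.99 -1.43] [ 0.60653005 -0.05689812 -0.793022  ]
  pure [-0.32  0.   -0.03] [  0. -10.   0.]
15 [-0.91  0.18 -1.11] [  2.75 -14.99  -1.56] [ 0.66481407 -0.01119649 -0.74692495]
  pure [-0.48  0.   -0.06] [ -0. -15.   0.]
20 [-1.06  0.18 -1.16] [  2.69 -19.98  -1.68] [ 0.71803845  0.03459035 -0.69514336]
  pure [-0.64 -0.   -0.11] [  0. -20.   0.]
```

```bash
sed -i '/^r=least/,$d' fit.py; cat >> fit.py <<'E'
def blk(th,r,t,y): c,s_=np.cos(th),np.sin(th); return [.122-r*c+t*s_, y, .113+r*s_+t*c]
def F(p,sy,tip):
    q=p[:3];th,yi,yp,bx,by,ro=p[3:9];sh=np.array([bx,by])
    P=lambda x:proj(cw,psu(q,x))[0]+sh
    return np.concatenate([(proj(ct,psu(q,cov))-top).ravel(),2*(P(cov[0])-wf[0]),3*(P(arm(0,.117,0,yp))-[243.3,144]),
      3*(P(arm(th,.119,0,yi))-tip),2*(P(blk(th,ro,-.008,yi+.005))-[219,187.7]),
      [(yi+.168)/sy,(yp+.16)/.005,bx/2,by/2]]),P
for sy in(.003,.02):
  for tip in([249.6,181.5],[250.6,181.1]):
    r=least_squares(lambda p:F(p,sy,tip)[0],[.509,.0186,2.0023,.45,-.168,-.16,0,0,.15])
    e,P=F(r.x,sy,tip);p=r.x
    print(sy,tip,p.round(4),np.sqrt(np.linalg.inv(r.jac.T@r.jac)[3,3]).round(4));print(e[6:].round(1))
    print('B obs 226.2,202.7 pred in/out',P(blk(p[3],p[8],.008,p[4]+.005)),P(blk(p[3],p[8],.008,p[4]-.005)))
E
python3 fit.py
```

```text
0.003 [249.6, 181.5] [ 0.5105  0.015   2.0008  0.4543 -0.1691 -0.1619 -0.0587 -0.3825  0.1512] 0.0088
[-0.3 -0.2 -1.8  0.1  3.4  4.3 -2.1 -6.3 -0.4 -0.4 -0.  -0.2]
B obs 226.2,202.7 pred in/out [223.79920652 195.6500864 ] [224.63833727 202.1337483 ]
0.003 [250.6, 181.1] [ 0.5101  0.0149  2.0032  0.4701 -0.167  -0.1623 -0.351  -0.4242  0.1519] 0.0084
[-0.2 -0.4 -1.5  0.   3.1  4.2 -2.1 -5.9  0.3 -0.5 -0.2 -0.2]
B obs 226.2,202.7 pred in/out [224.14885307 195.89822283] [225.00595914 202.44695432]
0.02 [249.6, 181.5] [ 0.5103  0.015   2.0018  0.4526 -0.1695 -0.1621 -0.211  -0.4223  0.1512] 0.0098
[-0.3 -0.3 -1.7  0.   3.3  4.4 -2.1 -6.3 -0.1 -0.4 -0.1 -0.2]
B obs 226.2,202.7 pred in/out [223.77140566 195.64089759] [224.61702554 202.1157697 ]
0.02 [250.6, 181.1] [ 0.5103  0.0149  2.0022  0.4716 -0.1666 -0.1621 -0.2028 -0.387   0.1519] 0.0093
[-0.2 -0.3 -1.6  0.   3.2  4.1 -2.1 -5.9  0.1 -0.4 -0.1 -0.2]
B obs 226.2,202.7 pred in/out [224.17372161 195.90564204] [225.02459626 202.46247868]
```

```bash
cat > mv.py <<'E'
from go import *
def rows(a,dt,n=5,q=q):
    s=monitor.read_state();R0=R.from_rotvec(s['tcp_rot']);g=s['ee_pos']-R0.apply([0,0,.0187]);h=psu(q,[.122,0,.113])[0];ax=R.from_euler('z',q[2]).apply([0,1,0])
    for f in np.linspace(0,1,n+1)[1:]:
        Q=R.from_rotvec(ax*a*f);Rn=Q*R0*R.from_euler('y',-dt*f,degrees=True)
        d=delta(s,h+Q.apply(g-h)+Rn.apply([0,0,.0187]),Rn);print(list(np.r_[d[0],d[1]].round(2)))
rows(*map(float,sys.argv[1:3]))
E
python3 mv.py .07 22
```

```text
[np.float64(-0.25), np.float64(0.04), np.float64(-0.27), np.float64(0.73), np.float64(-4.4), np.float64(-0.33)]
[np.float64(-0.5), np.float64(0.08), np.float64(-0.56), np.float64(1.44), np.float64(-8.79), np.float64(-0.71)]
[np.float64(-0.75), np.float64(0.13), np.float64(-0.85), np.float64(2.12), np.float64(-13.19), np.float64(-1.15)]
[np.float64(-1.0), np.float64(0.18), np.float64(-1.15), np.float64(2.77), np.float64(-17.58), np.float64(-1.65)]
[np.float64(-1.24), np.float64(0.25), np.float64(-1.47), np.float64(3.38), np.float64(-21.98), np.float64(-2.2)]
```

Call:
step_arm(
  rows=[
    [[-0.25,0.04,-0.27,0.7,-4.4,-0.3,0.4],[-0.5,0.08,-0.56,1.4,-8.8,-0.7,0.4],[-0.75,0.13,-0.85,2.1,-13.2,-1.1,0.4],[-1,0.18,-1.15,2.8,-17.6,-1.6,0.4],[-1.24,0.25,-1.47,3.4,-22,-2.2,0.4]],
  ],
)

```text
time: 7.32
ee_pos: [0.5458, -0.0335, 0.2156]
tcp_rot: [-0.661, 2.217, -0.239]
ft_force: [7.0, -2.2, -5.4]
width: 0.0092
finger_force: 26.2
```

Call:
step_arm(
  rows=[
    [[0,0,0,0,0,0,0.4],[0,0,0,0,0,0,0.4],[0,0,0,0,0,0,0.4],[0,0,0,0,0,0,0.4],[0,0,0,0,0,0,0.4]],
  ],
)

```text
time: 7.95
ee_pos: [0.5457, -0.0337, 0.2154]
tcp_rot: [-0.661, 2.22, -0.238]
ft_force: [-0.6, -5.5, -4.2]
width: 0.009
finger_force: 26.7
```

```bash
python3 arc.py; python3 - <<'E'
from go import *
from cell import viewer
s=monitor.read_state();v=viewer.snapshot("wrist");u=viewer.snapshot("scene")
pickle.dump((s,v,u),open('w5.pkl','wb'))
c=cam(v,s)
q=[.5102,.015,2.001]
for th in(.38,.43,.48):print(proj(c,psu(q,arm(th,.119,0,-.168)))[0])
print('ptr',proj(c,psu(q,arm(.377,.117,0,-.162)))[0])
z=v['img'][200:330,300:470,::-1]
cv2.imwrite('pics/w5.png',cv2.resize(z,None,fx=4.6,fy=4.6,interpolation=cv2.INTER_CUBIC))
E
```

```text
t 7.95 F [-0.6 -5.5 -4.2] w 0.008974518509483661 ff 26.73006534576416 angle 0.3791028968874667 r 0.21068922675192944 0.21111904224868017
[347.80045584 267.90898649]
[348.75736568 273.93810884]
[350.03268484 280.0614766 ]
ptr [351.30326307 266.07878321]
```

View pics/w5.png

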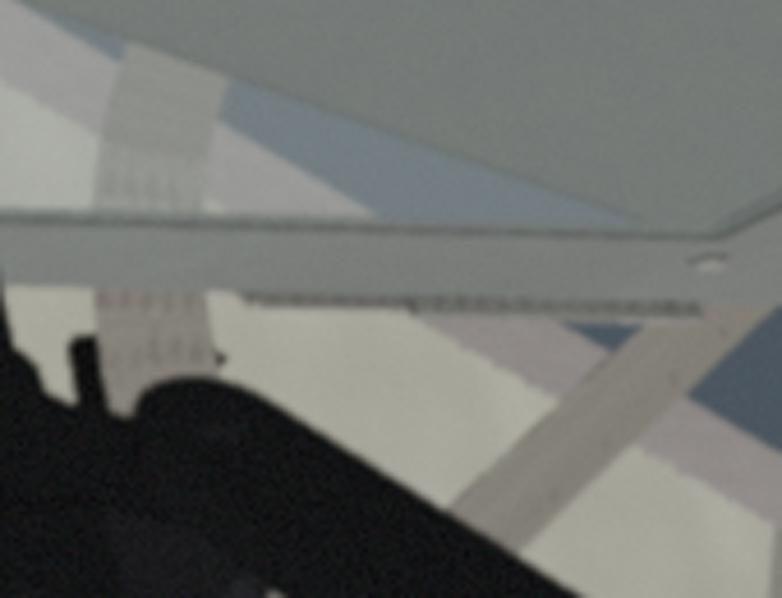

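Pointer tip is at crop (243,298), native (352.8,264.8). Index tip is at crop (226,358), native (349.1,277.8), so the index is still ahead. Next I'll fit the remaining angle.

```bash
python3 - <<'E'
from fit import *
s5,v5,u5=pickle.load(open('w5.pkl','rb'));c5=cam(v5,s5)
def G(p,tc,yi0,yp0,tip,blkon):
    q=p[:3];th,yi,yp,bx,by,ro,cx,cy=p[3:];a=np.array([bx,by]);b=np.array([cx,cy])
    P=lambda x:proj(cw,psu(q,x))[0]+a
    Z=lambda x:proj(c5,psu(q,x))[0]+b
    e=[(proj(ct,psu(q,cov))-top).ravel(),2*(P(cov[0])-wf[0]),3*(P(arm(0,.117,0,yp))-[243.3,144]),3*(P(arm(th,.119,0,yi))-tip),
     3*(Z(arm(tc,.117,0,yp))-[352.8,264.8]),3*(Z(arm(th,.119,0,yi))-[349.1,277.8]),
     blkon*(P(blk(th,ro,-.008,yi+.005))-[219,187.7]),blkon*(Z(blk(th,ro,-.008,yi+.005))-[315.7,274.3]),
     [(yi-yi0)/.003,(yp-yp0)/.004,bx/2,by/2,cx/2,cy/2]]
    return np.concatenate(e)
for tc in(.372,.379):
  for tip in([249.6,181.5],[250.6,181.1]):
    for b in(0,1):
      r=least_squares(G,[.509,.0186,2.0023,.45,-.168,-.16,0,0,.15,0,0],args=(tc,-.168,-.161,tip,b)) 
      print(tc,tip,b,r.x[3:].round(4),r.fun[6:].round(1))
E
```

```text
0.003 [249.6, 181.5] [ 0.5105  0.015   2.0008  0.4543 -0.1691 -0.1619 -0.0587 -0.3825  0.1512] 0.0088
[-0.3 -0.2 -1.8  0.1  3.4  4.3 -2.1 -6.3 -0.4 -0.4 -0.  -0.2]
B obs 226.2,202.7 pred in/out [223.79920652 195.6500864 ] [224.63833727 202.1337483 ]
0.003 [250.6, 181.1] [ 0.5101  0.0149  2.0032  0.4701 -0.167  -0.1623 -0.351  -0.4242  0.1519] 0.0084
[-0.2 -0.4 -1.5  0.   3.1  4.2 -2.1 -5.9  0.3 -0.5 -0.2 -0.2]
B obs 226.2,202.7 pred in/out [224.14885307 195.89822283] [225.00595914 202.44695432]
0.02 [249.6, 181.5] [ 0.5103  0.015   2.0018  0.4526 -0.1695 -0.1621 -0.211  -0.4223  0.1512] 0.0098
[-0.3 -0.3 -1.7  0.   3.3  4.4 -2.1 -6.3 -0.1 -0.4 -0.1 -0.2]
B obs 226.2,202.7 pred in/out [223.77140566 195.64089759] [224.61702554 202.1157697 ]
0.02 [250.6, 181.1] [ 0.5103  0.0149  2.0022  0.4716 -0.1666 -0.1621 -0.2028 -0.387   0.1519] 0.0093
[-0.2 -0.3 -1.6  0.   3.2  4.1 -2.1 -5.9  0.1 -0.4 -0.1 -0.2]
B obs 226.2,202.7 pred in/out [224.17372161 195.90564204] [225.02459626 202.46247868]
0.372 [249.6, 181.5] 0 [ 0.4519 -0.1663 -0.1595  0.8005  0.6599 22.3712  1.3246  1.0626] [-1.  -0.2 -1
[... 737 characters left out ...]
7025   1.4764   0.4907] [-1.2 -0.2 -2.2 -1.9  2.9  2.  -2.5  2.9  2.3 -2.9  0.  -0.   0.  -0.
  0.8  0.4  0.5  0.3  0.7  0.2]
0.379 [249.6, 181.5] 1 [ 0.4627 -0.1663 -0.1599  0.6386  0.1187  0.152   1.2331  0.0818] [-1.  -0.3 -2.4 -1.8  3.7  3.1 -2.8  2.5  2.5 -1.3 -1.9 -3.3  0.5 -3.5
  0.6  0.3  0.3  0.1  0.6  0. ]
0.379 [250.6, 181.1] 0 [ 0.4604 -0.1652 -0.1596  0.8417  0.8471 -2.4597  0.6395  0.2759] [-0.7 -0.3 -1.2 -2.   1.6  2.1 -2.9  2.5  2.8 -2.6  0.  -0.   0.  -0.
  0.9  0.3  0.4  0.4  0.3  0.1]
0.379 [250.6, 181.1] 1 [ 0.4655 -0.1658 -0.1602  0.4793  0.3493  0.1523  0.4345 -0.1419] [-0.5 -0.4 -1.4 -1.9  2.3  3.3 -3.1  2.2  3.  -1.1 -1.7 -3.4  0.2 -3.3
  0.7  0.2  0.2  0.2  0.2 -0.1]
```

```bash
python3 mv.py .06 0 | tr -d 'npfloat.64()' >/dev/null; python3 mv.py .06 0
```

```text
[np.float64(-0.17), np.float64(0.03), np.float64(-0.18), np.float64(0.5), np.float64(0.0), np.float64(-0.48)]
[np.float64(-0.34), np.float64(0.07), np.float64(-0.36), np.float64(0.99), np.float64(0.0), np.float64(-0.95)]
[np.float64(-0.51), np.float64(0.11), np.float64(-0.53), np.float64(1.49), np.float64(0.0), np.float64(-1.43)]
[np.float64(-0.69), np.float64(0.16), np.float64(-0.71), np.float64(1.98), np.float64(0.01), np.float64(-1.91)]
[np.float64(-0.86), np.float64(0.2), np.float64(-0.89), np.float64(2.48), np.float64(0.01), np.float64(-2.38)]
```

Call:
step_arm(
  rows=[
    [[-0.17,0.03,-0.18,0.5,0,-0.5,0.4],[-0.35,0.07,-0.36,1,0,-1,0.4],[-0.52,0.11,-0.54,1.5,0,-1.4,0.4],[-0.69,0.16,-0.71,2,0,-1.9,0.4],[-0.86,0.2,-0.89,2.5,0,-2.4,0.4]],
  ],
)

```text
time: 8.68
ee_pos: [0.5431, -0.0276, 0.2264]
tcp_rot: [-0.684, 2.196, -0.307]
ft_force: [-1.2, -5.2, -4.6]
width: 0.0091
finger_force: 26.7
```

Call:
step_arm(
  rows=[
    [[0,0,0,0,0,0,0.4],[0,0,0,0,0,0,0.4],[0,0,0,0,0,0,0.4],[0,0,0,0,0,0,0.4],[0,0,0,0,0,0,0.4]],
  ],
)

```text
time: 9.3
ee_pos: [0.5431, -0.0277, 0.2264]
tcp_rot: [-0.684, 2.196, -0.307]
ft_force: [-1.4, -5.7, -5.5]
width: 0.009
finger_force: 26.8
```

```bash
python3 arc.py; python3 - <<'E'
from go import *
from cell import viewer
s=monitor.read_state();I=[]
for _ in range(4):v=viewer.snapshot("wrist");I.append(v['img'].astype(float))
v['img']=np.mean(I,0)
pickle.dump((s,v),open('w6.pkl','wb'))
c=cam(v,s);q=[.5102,.015,2.001]
for th in(.43,.46,.49):print(proj(c,psu(q,arm(th,.119,0,-.166)))[0],proj(c,psu(q,arm(th,.117,0,-.160)))[0])
print('y sens',proj(c,psu(q,arm(.46,.119,0,-.17)))[0]-proj(c,psu(q,arm(.46,.119,0,-.16)))[0])
z=v['img'][240:300,310:390,::-1].astype(np.uint8)
cv2.imwrite('pics/w6.png',cv2.resize(z,None,fx=10,fy=10,interpolation=cv2.INTER_CUBIC))
E
```

```text
t 9.3 F [-1.4 -5.7 -5.5] w 0.009016728902242591 ff 26.837772130966187 angle 0.44041679221344465 r 0.21076328491870736 0.21111904224868017
[348.12807053 265.96240226] [351.70407466 264.47266169]
[348.63022829 269.57172549] [352.22585907 268.07532254]
[349.24641767 273.21817232] [352.86192884 271.71505156]
y sens [-2.54444825  2.39457869]
```

View pics/w6.png

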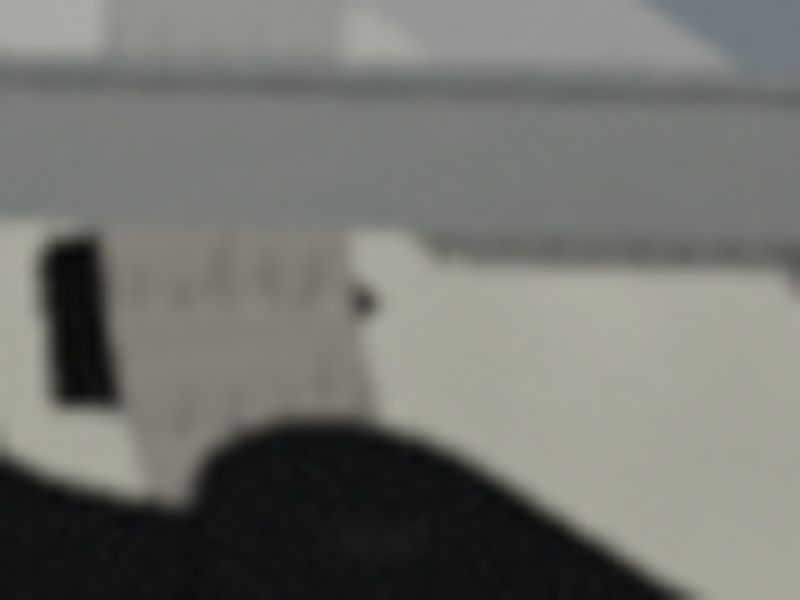

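```bash
python3 - <<'E' | grep -v '^\[\|^0.0\|^B'
from fit import *
s,v=pickle.load(open('w6.pkl','rb'));c=cam(v,s);q=[.5102,.015,2.001]
Z=lambda x:proj(c,psu(q,x))[0].round(2)
for th in(.45,.47):
  for yi in (-.166,-.171):
    print('th',th,yi,'tip',Z(arm(th,.119,0,yi)),'A',Z(blk(th,.152,-.008,yi+.005)),'Aout',Z(blk(th,.152,-.008,yi-.005)),'Bin',Z(blk(th,.152,.008,yi+.005)),'Bout',Z(blk(th,.152,.008,yi-.005)))
print('cover edge',Z(arm(.437,.117,-.0015,-.153)),Z(arm(.437,.117,.0015,-.153)),Z(arm(.437,.16,.0015,-.153)),'window/top', 'ptr',Z(arm(.437,.117,0,-.16)),Z(arm(.437,.05,0,-.16)))
g=v['img'].mean(2)
print('col347-360 profiles');
for x in(352,354,356,358,362,368,374,380):print(x,g[259:270,x].round())
for y in range(266,275):print(y,g[y,342:352].round())
E
```

```text
th 0.45 -0.166 tip [348.45 268.36] A [315.21 259.4 ] Aout [313.69 262.  ] Bin [316.78 275.82] Bout [315.17 278.02]
th 0.45 -0.171 tip [347.21 269.55] A [314.44 260.72] Aout [312.95 263.25] Bin [315.97 276.94] Bout [314.4  279.07]
th 0.47 -0.166 tip [348.82 270.78] A [315.37 262.46] Aout [313.84 264.99] Bin [317.29 279.03] Bout [315.66 281.14]
th 0.47 -0.171 tip [347.57 271.94] A [314.59 263.74] Aout [313.1 266.2] Bin [316.46 280.1 ] Bout [314.88 282.15]
cover edge [353.49 261.94] [353.93 265.06] [308.88 264.97] window/top ptr [351.82 265.31] [420.58 265.45]
col347-360 profiles
352 [122. 120. 119. 118. 117. 126. 143. 157. 162. 163. 162.]
354 [120. 121. 119. 117. 110. 105. 116. 140. 156. 162. 162.]
356 [121. 120. 119. 118. 111. 106. 115. 139. 155. 162. 162.]
358 [120. 119. 119. 118. 112. 106. 109. 130. 153. 162. 163.]
362 [120. 119. 118. 117. 112. 106. 109. 130. 154. 164. 164.]
368 [119. 118. 118. 118. 113. 106. 106. 124. 153. 167. 168.]
374 [119. 118. 118. 117. 110. 100. 101. 117. 148. 163. 166.]
380 [120. 118. 118. 118. 114. 107. 104. 118. 146. 161. 164.]
266 [121. 125. 130. 150. 162. 164. 163. 164. 164. 162.]
267 [120. 124. 126. 138. 153. 162. 164. 165. 164. 163.]
268 [121. 124. 121. 114. 128. 150. 162. 164. 164. 163.]
269 [124. 126. 117.  94.  88. 124. 153. 163. 164. 163.]
270 [128. 129. 119.  91.  73. 110. 149. 162. 163. 163.]
271 [129. 129. 123. 107. 105. 134. 156. 163. 163. 163.]
272 [127. 127. 125. 123. 138. 155. 164. 164. 164. 163.]
273 [125. 126. 126. 130. 148. 161. 164. 164. 163. 162.]
274 [124. 125. 126. 131. 146. 159. 163. 163. 162. 162.]
```

```bash
python3 mv.py .028 0
```

```text
[np.float64(-0.08), np.float64(0.02), np.float64(-0.08), np.float64(0.23), np.float64(0.0), np.float64(-0.22)]
[np.float64(-0.16), np.float64(0.03), np.float64(-0.17), np.float64(0.46), np.float64(0.0), np.float64(-0.45)]
[np.float64(-0.24), np.float64(0.05), np.float64(-0.25), np.float64(0.69), np.float64(0.0), np.float64(-0.67)]
[np.float64(-0.32), np.float64(0.07), np.float64(-0.33), np.float64(0.92), np.float64(0.0), np.float64(-0.89)]
[np.float64(-0.4), np.float64(0.09), np.float64(-0.42), np.float64(1.15), np.float64(0.0), np.float64(-1.11)]
```

Call:
step_arm(
  rows=[
    [[-0.08,0.02,-0.08,0.2,0,-0.2,0.4],[-0.16,0.03,-0.17,0.5,0,-0.5,0.4],[-0.24,0.05,-0.25,0.7,0,-0.7,0.4],[-0.32,0.07,-0.34,0.9,0,-0.9,0.4],[-0.4,0.09,-0.42,1.15,0,-1.1,0.4]],
  ],
)

```text
time: 10.12
ee_pos: [0.5417, -0.0246, 0.2313]
tcp_rot: [-0.695, 2.184, -0.338]
ft_force: [-0.4, -6.1, -5.7]
width: 0.009
finger_force: 26.7
```

Call:
step_arm(
  rows=[
    [[0,0,0,0,0,0,0.4],[0,0,0,0,0,0,0.4],[0,0,0,0,0,0,0.4],[0,0,0,0,0,0,0.4],[0,0,0,0,0,0,0.4]],
  ],
)

```text
time: 10.75
ee_pos: [0.5417, -0.0246, 0.2314]
tcp_rot: [-0.694, 2.184, -0.338]
ft_force: [-0.4, -5.7, -5.1]
width: 0.0091
finger_force: 26.8
```

```bash
python3 arc.py; python3 - <<'E'
from go import *
from cell import viewer
s=monitor.read_state();I=[]
for _ in range(4):v=viewer.snapshot("wrist");I.append(v['img'].astype(float))
u=viewer.snapshot("scene")
v['img']=np.mean(I,0)
pickle.dump((s,v,u),open('w7.pkl','wb'))
c=cam(v,s);q=[.5102,.015,2.001]
th=.467
for y in(-.166,-.17):print('tip',proj(c,psu(q,arm(th,.119,0,y)))[0])
print('ptr',proj(c,psu(q,arm(th,.117,0,-.160)))[0],'edge',proj(c,psu(q,arm(th,.117,.0015,-.153)))[0])
g=v['img'].mean(2)
for y in range(260,276):print(y,g[y,340:364].round().astype(int))
E
```

```text
t 10.75 F [-0.4 -5.7 -5.1] w 0.009130089771756372 ff 26.769138872623444 angle 0.4691211353788348 r 0.21079451990084958 0.21111904224868017
tip [348.24899158 266.84244503]
tip [347.2568213  267.81032196]
ptr [351.83029451 265.34816774] edge [353.9516271  265.10487255]
260 [120 120 119 119 118 118 118 119 118 119 118 119 118 120 120 118 118 118
 117 118 117 117 118 118]
261 [120 120 119 119 119 119 120 120 119 119 119 118 118 119 118 119 119 118
 118 118 118 118 117 118]
262 [119 119 119 120 122 127 130 131 131 130 125 120 116 116 116 116 116 116
 115 115 116 116 116 116]
263 [118 117 119 122 126 139 149 151 153 151 142 128 115 108 105 104 107 108
 106 104 105 108 109 108]
264 [114 114 119 121 119 126 148 159 162 161 156 144 128 111 101 101 102 102
  99  96  97 101 104 101]
265 [114 115 121 121 110  99 121 150 162 164 162 158 148 130 116 118 117 112
 108 106 106 107 108 107]
266 [116 117 122 122 110  82  94 135 158 163 163 163 159 149 140 143 141 136
 131 130 130 130 130 131]
267 [123 122 124 124 116  94 110 143 159 163 163 163 163 159 157 158 156 155
 153 151 152 152 152 154]
268 [125 126 127 125 121 118 139 157 162 163 163 163 164 163 162 162 162 160
 160 160 161 161 162 164]
269 [125 126 126 126 126 134 152 163 164 163 163 163 163 162 162 163 162 161
 162 162 162 163 164 164]
270 [126 126 126 126 128 138 155 164 165 164 164 164 163 162 162 162 162 162
 161 162 162 163 163 163]
271 [126 124 124 126 127 135 154 163 164 164 163 163 163 163 163 162 161 161
 162 161 162 162 162 163]
272 [125 121 123 124 124 130 151 162 164 164 163 163 163 163 163 162 162 161
 161 161 162 162 163 163]
273 [124 119 121 124 123 126 146 160 164 164 164 163 162 163 163 162 162 161
 161 161 161 161 162 163]
274 [120 117 120 124 122 123 140 157 164 164 163 163 163 162 162 162 161 162
 161 162 161 162 162 163]
275 [120 118 119 122 121 120 136 156 164 164 164 163 162 162 161 161 161 161
 161 161 162 161 162 162]
```

```bash
python3 - <<'E'
from go import *
s,v,u=pickle.load(open('w7.pkl','rb'));c=cam(v,s);q=[.5102,.015,2.001]
g=v['img'];h=g.mean(2)
# cover -y edge left of the pointer: blue-free; show candidates by column
for x in(296,300,312,316,344,346,348):print(x,h[255:270,x].round().astype(int))
# pointer lower edge
for x in(360,380,400,420,440,455,465):print(x,h[258:276,x].round().astype(int))
for th in(.44,.467):
  print(th,[proj(c,psu(q,arm(th,r,.0015,-.153)))[0].round(1) for r in(.17,.117,0)],[proj(c,psu(q,arm(th,r,0,-.16)))[0].round(1) for r in(.117,.06,.01)])
z=g[225:310,300:512,::-1].astype(np.uint8)
cv2.imwrite('pics/w7.png',cv2.resize(z,None,fx=3.75,fy=3.75,interpolation=cv2.INTER_CUBIC))
E
python3 mv.py .014 0
```

```text
296 [23 19 18 18 20 21 18 17 21 18 17 18 17 20 18]
300 [120 120 119 114 108 106 106 104  99  91  79  67  52  43  31]
312 [121 121 122 120 119 120 126 145 156 159 159 159 161 161 160]
316 [122 120 120 120 121 121 116  84  38  13  13  15  14  14  17]
344 [121 121 120 119 118 118 119 122 126 119 110 110 116 121 126]
346 [121 121 120 119 119 118 120 130 149 148 121  94 110 139 152]
348 [120 120 119 119 119 118 119 131 153 162 162 158 159 162 164]
360 [119 118 117 118 116 105  97 106 130 152 161 162 162 162 162 161 161 162]
380 [119 118 118 117 116 111 105 103 118 147 161 164 164 163 163 163 163 163]
400 [117 117 117 117 117 115 107 102 104 112 126 132 135 136 136 134 135 140]
420 [117 116 117 116 117 116 110 105 104 109 118 107  97 111 126 132 133 133]
440 [117 118 119 120 120 120 118 107  99 104 116 124 124 124 124 124 125 124]
455 [126 120 120 120 120 120 119 121 122 122 122 121 118 120 121 122 120 113]
465 [119 119 119 119 119 119 120 120 121 116 103  90  85  84  83  84  84  84]
0.44 [array([298.2, 260.3]), array([353.5, 261.8]), array([476.8, 265.1])] [array([351.4, 262.1]), array([410. , 263.7]), array([461.6, 265.1])]
0.467 [array([298.4, 265.1]), array([354. , 265.1]), array([476.9, 265.1])] [array([351.8, 265.3]), array([410.3, 265.3]), array([461.7, 265.3])]
[np.float64(-0.04), np.float64(0.01), np.float64(-0.04), np.float64(0.12), np.float64(0.0), np.float64(-0.11)]
[np.float64(-0.08), np.float64(0.02), np.float64(-0.08), np.float64(0.23), np.float64(0.0), np.float64(-0.22)]
[np.float64(-0.12), np.float64(0.02), np.float64(-0.12), np.float64(0.35), np.float64(0.0), np.float64(-0.33)]
[np.float64(-0.16), np.float64(0.03), np.float64(-0.17), np.float64(0.46), np.float64(0.0), np.float64(-0.45)]
[np.float64(-0.2), np.float64(0.04), np.float64(-0.21), np.float64(0.58), np.float64(0.0), np.float64(-0.56)]
```

View pics/w7.png

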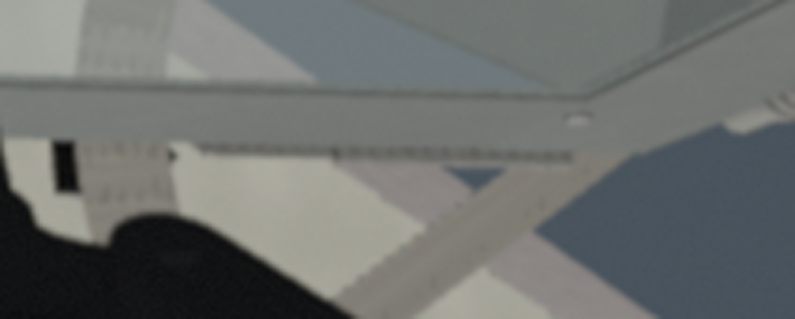

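The cover edge is at row about 262.3, and the index tip at 266.1 would be about 1.6 px below it when level. That leaves about 0.018 rad, so I'll take most of it.

Call:
step_arm(
  rows=[
    [[-0.04,0.01,-0.04,0.1,0,-0.1,0.4],[-0.08,0.02,-0.08,0.2,0,-0.2,0.4],[-0.12,0.02,-0.13,0.35,0,-0.35,0.4],[-0.16,0.03,-0.17,0.45,0,-0.45,0.4],[-0.2,0.04,-0.21,0.6,0,-0.55,0.4]],
  ],
)

```text
time: 11.62
ee_pos: [0.5411, -0.0231, 0.2338]
tcp_rot: [-0.699, 2.178, -0.354]
ft_force: [-0.1, -5.2, -5.7]
width: 0.009
finger_force: 26.7
```

Call:
step_arm(
  rows=[
    [[0,0,0,0,0,0,0.4],[0,0,0,0,0,0,0.4],[0,0,0,0,0,0,0.4],[0,0,0,0,0,0,0.4],[0,0,0,0,0,0,0.4]],
  ],
)

```text
time: 12.25
ee_pos: [0.5411, -0.0231, 0.2338]
tcp_rot: [-0.699, 2.178, -0.354]
ft_force: [-0.6, -5.7, -5.0]
width: 0.0089
finger_force: 26.7
```

```bash
python3 arc.py; python3 - <<'E'
from go import *
from cell import viewer
s=monitor.read_state();I=[]
for _ in range(4):v=viewer.snapshot("wrist");I.append(v['img'].astype(float))
v['img']=np.mean(I,0)
pickle.dump((s,v),open('w8.pkl','wb'))
c=cam(v,s);q=[.5102,.015,2.001]
for th in(.45,.46,.48):print(th,'tip',proj(c,psu(q,arm(th,.119,0,-.165)))[0],'ptr',proj(c,psu(q,arm(th,.117,0,-.160)))[0],'edge',proj(c,psu(q,arm(th,.117,.0015,-.153)))[0],proj(c,psu(q,arm(th,.16,.0015,-.153)))[0])
g=v['img'].mean(2)
for y in range(260,270):print(y,g[y,310:315].round().astype(int),g[y,343:357].round().astype(int),g[y,380].round())
E
```

```text
t 12.25 F [-0.6 -5.7 -5. ] w 0.00890435077681753 ff 26.69656991958618 angle 0.4830739275922169 r 0.21076845338739064 0.21111904224868017
0.45 tip [348.1015903  262.91799027] ptr [351.41408322 261.68552767] edge [353.46356975 261.3581107 ] [308.56466879 259.98320533]
0.46 tip [348.22968646 264.1097951 ] ptr [351.54781369 262.87219593] edge [353.61988533 262.57202446] [308.65959713 261.63606343]
0.48 tip [348.52341119 266.50696363] ptr [351.85278074 265.25900048] edge [353.97108877 265.01346895] [308.90118524 264.96719487]
260 [120 119 120 120 120] [119 119 118 118 118 118 118 118 119 118 118 119 118 118] 116.0
261 [128 127 125 119 115] [119 119 118 118 119 120 119 118 117 117 118 117 118 118] 116.0
262 [149 150 145 119  92] [119 114 109 119 128 130 129 125 118 115 115 116 116 115] 115.0
263 [161 162 156 119  66] [119 107  93 112 138 148 150 142 129 116 109 108 107 108] 111.0
264 [163 164 158 121  61] [120 107  79  94 134 155 160 157 148 131 113 105 104 101] 105.0
265 [162 164 159 126  71] [123 115  90 100 139 158 162 162 159 148 130 119 120 114] 105.0
266 [162 164 159 129  76] [125 122 118 134 154 162 163 164 163 158 149 142 143 140] 121.0
267 [163 163 159 130  76] [125 127 135 152 161 163 163 163 163 162 160 157 158 156] 148.0
268 [162 163 159 130  76] [126 129 141 156 162 163 163 162 163 163 163 162 161 162] 162.0
269 [162 164 160 132  78] [126 129 141 156 163 163 163 163 162 163 163 162 162 162] 164.0
```

```bash
python3 -c "
from cell import bot
print(bot.finish_job())"
```

```text
the job is handed in; nothing more can be done
None
```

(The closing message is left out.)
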